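# Lift a hot slide carrier at its balance point

### The arm

A 7-joint arm with a two-finger parallel gripper is mounted at the origin on a cart in front of the work surface, level with it; the furniture and walls round the work are solid. World frame = base frame: x ahead of the robot, y to its left, z up, the work surface at z = 0. Lengths are in mm, angles in rad, forces in N, time in s.
With the tool pointing down it reaches from about 400 to 925 mm from the base axis. Payload 4.1 kg.
Tool frame: the origin (TCP) lies at the very end of the fingers, on their centre line; the grasp point (between the pads) lies 19 mm behind it; z points along the fingers, y is the direction in which the jaws open and shut (so a half turn about z gives the same grasp; the last joint's range is limited). The gripper opens to 85 mm and grips with 20 to 120 N. Pads are 22 mm wide; open, the fingers measure 114 mm over their backs; the gripper's body (76 mm by 85 mm) begins 54 mm behind the grasp point. The pads swing forward as they close: fully open they stand 13 mm farther back than shut.
Start: joints at [-1.288, 0.398, 0.045, 1.537, -0.019, 1.207, -0.051], TCP at [242.166, 603.24, 231.347] pointing down, gripper open.
Joint ranges: [-2.82, 2.82], [-0.49, 2.23], [-1.37, 1.46], [0, 2.46], [-1.36, 4.5], [0.23, 2], [-2.94, 2.94]. Speed limits (rad/s): [2.57, 2.57, 3.14, 3.14, 3.14, 3.14, 3.14].

### API

Orientations are given as a unit quaternion [w, x, y, z].
In Python, from station import read_state, capture, sign_off, spot_in, cut_out, pinpoint gives the robot as it stands.
- The arm moves only by the shell command python3 -m handwheel 'ROWS' [FORCE]. ROWS is JSON, a list of rows, each a list of 3 entries, a list of its own where there are three numbers: the shift along the tool's x, y, z in m, then the turn, a rotation vector about the tool's x, y, z in rad, then the gripper command: -1 is shut, 1 is fully open, values between are in proportion. A call has exactly 5 rows; each row is the pose to reach, as a shift and turn from the pose commanded when the call began, along the tool's axes at that moment; what a row does not reach only later rows make up. A row lasts 1/8 s, in which the tool goes at most 62.5 mm and 10.7 degrees, less where a joint would pass 70% of its speed; a pose out of reach is approached as far as the arm can. A call with a gripper value outside its range is refused whole. The fingers move at their own pace and stop on an object; FORCE is the grip in N (left out, the last holds). Time passes only in rows, so rows that repeat a pose let the fingers close, or fill a call up. It gives the time, the measured TCP pose, the force and the opening at its end, in the units of the state.
- read_state(): the state, without advancing time (a new reading comes with each control period).
- capture(name): name is "scene" or "top" or "wrist"; returns a dict with "image" (480x640x3 uint8, blue, green, red), "depth" (480x640 float32, mm along the optical axis (not along the pixel's ray), 0 where there is no reading), "mtx" (3x3 intrinsics, pixels), "R" (3x3) and "t" (3): a world point X has camera coordinates R X + t. Camera axes: x right, y down, z forward; pixel columns grow to the right and rows downward; lengths in mm; the calibration is good to about 2 mm. A picture is of the moment at which its call begins.
- sign_off(): hands the job in, once; it reports no verdict.
Trained networks look in a picture, given as the dict that the camera call returned (one of the last four; its "shot" number tells which), for a name from the list of things; names that differ only in an ending like _2 or _b are one class to them, and where a whole thing is asked for, a point or a joint stands for the part that bears it (a point fixed in the world has none). Each returns a list of dicts, best first, with "score" (0 to 1); they miss things now and then, are a little off and sometimes report something else, mostly with a low value. They report only what shows in the picture. A call takes as long as a camera call.
- spot_in(picture, query): "box" ([centre column, centre row, width, height] in pixels, round what is visible of it).
- cut_out(picture, query): "pixels" (480x640 bool, what is visible of it) and "box" ([centre column, centre row, width, height] in pixels, round what is visible of it).
- pinpoint(picture, query): "position" ([column, row] in pixels: a listed point, or the origin of a listed thing).
The state is a dict: "time_s": time; "joint_positions": joint angles; "qvel": joint speeds; "tau": joint torques, N m; "eef_pos": TCP position; "eef_rot": TCP orientation; "ft_force": force on the tool from outside, world axes, zero at the start; "torque": the same for the moment, N m; "width": finger opening in mm.
Only numpy, scipy, OpenCV 4.12 (cv2) and the standard library are available. Lean on these libraries where they do the work, as an engineer would, in place of code of your own. Each camera call takes 0.05 s, during which the arm holds its last target. There are 200 camera calls.

### The job

The steel carrier with two closed slide boxes is straight from the drying oven, too hot to touch, and the boxes are unequally full. Take the standing lift hook by its black grip, feel out with small trial lifts under the carrier's top rail where it balances, and carry it hanging level to the cooling plate, never letting it tip more than ten degrees and without dropping it. Set it down centred on the plate and in line with it, then stand the hook upright on the bare bench, let go, and leave the other things alone.

Things in the scene. Friction and masses are not known exactly. Their poses are not given: they have to be found in the camera images.
- carrier: loose bright steel tray, 188 (its x) x 110 (its y) mm, 0.18 kg, 0.6 to 0.82 kg loaded, filled by two closed slide boxes (lid tops 43 mm up). A thin upright, 26 mm wide and 110 mm high, stands in the middle of each short end; a round rail joins them along x. Loaded centre of mass: about 70 mm below the rail and, the boxes being unequally full, 9 to 26 mm off centre towards either end. Origin: centre of the underside
- rail_mid (a point): middle of the carrier's round rail (8 mm thick, 182 mm long, along the carrier's x), on its axis, 97 mm above the carrier's underside, 50 mm free below it. Lifted within 2 mm of the balance point the carrier hangs level; farther off, the heavy end stays down until the slope reaches about 0.015 rad for each mm beyond that
- end_near (a point): middle of the carrier's underside edge at its own -x end (92 mm from its centre)
- end_far (a point): middle of the carrier's underside edge at its own +x end (92 mm from its centre)
- slide_box_1: one of two identical-looking closed grey slide boxes, 86 x 100 x 36 mm, lying loose in one half of the carrier tray; either may be the heavy one. Origin: centre of its underside
- slide_box_2: the other, identical-looking closed grey slide box in the other half of the tray. Origin: centre of its underside
- lift_hook: loose hook, 0.13 kg, 114 mm high, standing on a flat steel foot 52 (x) x 60 (y) x 5 mm. Black grip block on top: 16 mm thick along x, 36 mm along y, from 66 to 114 mm up. Between them a 5 mm thick steel C in the y-z plane: back at y = +20 to +30 mm, mouth open to -y. Origin: underside of the foot, straight below the middle of the grip
- hook_seat (a point): bottom of the hook's V-shaped lower arm, below the grip and 14 mm above the underside; the rail (along the hook's x) rests here, kept in line by four tapered guide pins on the foot (x = +-22, y = +-8.5 mm, 22 mm high, 11 mm apart at rail height). The arm's tip (y = -26 to -15 mm) is 21 mm high, the upper arm's underside 52 mm: the rail enters sideways through this 30 mm mouth
- cooling_plate: fixed ribbed aluminium plate, 280 (its x) x 190 (its y) x 16 mm high. Origin: centre of its underside, on the bench; top 16 mm above
- timer: bystander: white bench timer lying on its back, 62 x 62 x 23 mm, origin under its centre
- stain_bottle: bystander: purple bottle with white cap, 47 mm across, 92 mm high, origin under its centre
- petri_dish: bystander: clear shallow dish, 64 mm across, 17 mm high, origin under its centre

How it is judged:
By the outcome, as a careful person would: the job done as asked, in the order asked, and still so for the second after the job is handed in, with the robot touching nothing.
It also fails if it takes over 72 s, if anything falls off the work surface, if the arm or the gripper's body presses on something with over 40 N, if the wrist force passes 120 N, or if a joint passes its speed limit or range.

## Working session

There is one attempt and no reset: what is moved stays moved. The work goes in short steps, Python scripts to look and compute and a shell command to move; the robot and the scene stay as the last step left them, time stands still between calls to the robot, and variables do not carry over. Pictures are saved under pics/ and viewed, about 8 in all and at most 12, crops included, and the job is handed in when it is done.

```bash
ls; mkdir -p pics
cat > h.py <<'E'
import numpy as np, cv2
from station import read_state, capture, sign_off, spot_in, cut_out, pinpoint
def world(p,uv,depth=None,z=None):
    K,R,t=p["mtx"],np.array(p["R"]),np.array(p["t"])
    r=np.linalg.inv(K)@np.array([uv[0],uv[1],1.0])
    if z is not None:
        d=R.T@r; c=-R.T@t; return c+d*(z-c[2])/d[2]
    return R.T@(r*depth-t)
def cloud(p,mask):
    v,u=np.nonzero(mask&(p["depth"]>0)); d=p["depth"][v,u]
    r=np.linalg.inv(p["mtx"])@np.vstack([u,v,np.ones(len(u))])*d
    return (np.array(p["R"]).T@(r-np.array(p["t"])[:,None])).T
def rect(pts):
    (c,s,a)=cv2.minAreaRect(pts[:,:2].astype(np.float32)); return np.round(c,1),np.round(s,1),round(a,1)
E
python3 - <<'E'
from h import *
s=read_state();print({k:np.round(v,3) for k,v in s.items()})
for cam in ("top","scene"):
    p=capture(cam); cv2.imwrite(f"pics/{cam}0.png",p["image"])
    print(cam, np.round(-np.array(p["R"]).T@p["t"]))
    for n in ["carrier","lift_hook","cooling_plate","timer","stain_bottle","petri_dish"]:
        r=cut_out(p,n)
        if not r: print(n,None);continue
        c=cloud(p,r[0]["pixels"]); print(n,round(r[0]["score"],2),np.round(r[0]["box"]),rect(c), np.round(np.percentile(c,[2,50,98],axis=0)).tolist())
    for n,z in [("rail_mid",97),("end_near",0),("end_far",0),("hook_seat",14),("lift_hook",0),("cooling_plate",0),("carrier",0)]:
        r=pinpoint(p,n)
        print(n,[(round(q["score"],2),np.round(q["position"]).tolist(),np.round(world(p,q["position"],z=z)).tolist()) for q in r[:2]])
E
```

```text
pics
{'time_s': np.float64(0.0), 'joint_positions': array([-1.288,  0.399,  0.045,  1.538, -0.019,  1.207, -0.051]), 'qvel': array([ 0.001, -0.001, -0.002, -0.001, -0.001, -0.   , -0.001]), 'tau': array([ 0.0000e+00, -4.7513e+01,  1.3640e+00, -2.5422e+01,  1.1000e-02,
        9.0000e-03,  0.0000e+00]), 'eef_pos': array([241.894, 602.606, 230.243]), 'eef_rot': array([-0.   ,  0.19 ,  0.982, -0.001]), 'ft_force': array([ 0.213,  0.824, -0.051]), 'torque': array([ 0.019, -0.056, -0.009]), 'width': np.float64(85.466)}
top [ 481.   59. 1428.]
carrier 0.77 [480. 265.  50.  84.] (array([ 535. , -338.1]), array([204.8, 110.2]), 9.7) [[436.0, -383.0, 3.0], [533.0, -330.0, 40.0], [629.0, -273.0, 108.0]]
lift_hook 0.58 [289. 312.  23.  26.] (array([410.3, 155. ]), array([57. , 54.3]), 12.3) [[382.0, 127.0, -2.0], [412.0, 150.0, 8.0], [438.0, 180.0, 116.0]]
cooling_plate 0.79 [376. 282.  81. 115.] (array([494.2, -71.8]), array([195.8, 281.3]), 86.1) [[360.0, -162.0, 7.0], [488.0, -73.0, 14.0], [627.0, 22.0, 21.0]]
timer 0.66 [212. 327.  36.  37.] (array([373.8, 349.2]), array([63.7, 80.7]), 29.5
[... 1257 characters left out ...]
0], [624.0, 31.0, 19.0]]
timer 0.68 [440. 379.  36.  34.] (array([376.6, 347.8]), array([63.2, 61.3]), 29.6) [[344.0, 316.0, 1.0], [380.0, 352.0, 19.0], [412.0, 383.0, 24.0]]
stain_bottle None
petri_dish 0.67 [418. 420.  29.  31.] (array([441.9, 424.1]), array([74.2, 62.1]), 74.9) [[414.0, 398.0, -0.0], [443.0, 429.0, 13.0], [471.0, 458.0, 18.0]]
rail_mid [(0.64, [336.0, 140.0], [520.0, -334.0, 97.0])]
end_near [(0.75, [359.0, 163.0], [451.0, -342.0, 0.0])]
end_far [(0.75, [302.0, 174.0], [614.0, -311.0, 0.0])]
hook_seat []
lift_hook [(0.83, [410.0, 306.0], [402.0, 155.0, 0.0])]
cooling_plate [(0.74, [356.0, 238.0], [497.0, -65.0, 0.0])]
carrier [(0.74, [331.0, 168.0], [533.0, -329.0, 0.0])]
```

Run:
```python
import cv2,numpy as np
a=cv2.imread("pics/top0.png")[140:350,160:540]; b=cv2.imread("pics/scene0.png")[100:350,260:470]
a=cv2.resize(a,(600,332),interpolation=3)
h=cv2.resize(cv2.imread("pics/top0.png")[290:340,260:320],None,fx=5,fy=5,interpolation=3)
h2=cv2.resize(cv2.imread("pics/scene0.png")[265:325,380:440],None,fx=4,fy=4,interpolation=3)
o=np.zeros((600,800,3),np.uint8); o[:332,:600]=a; o[340:590,:300]=h; o[340:580,310:550]=h2
b2=cv2.resize(b,(210,250));o[340:590,560:770]=b2
cv2.imwrite("pics/m0.png",o)
```

```text
(no output)
```

View pics/m0.png

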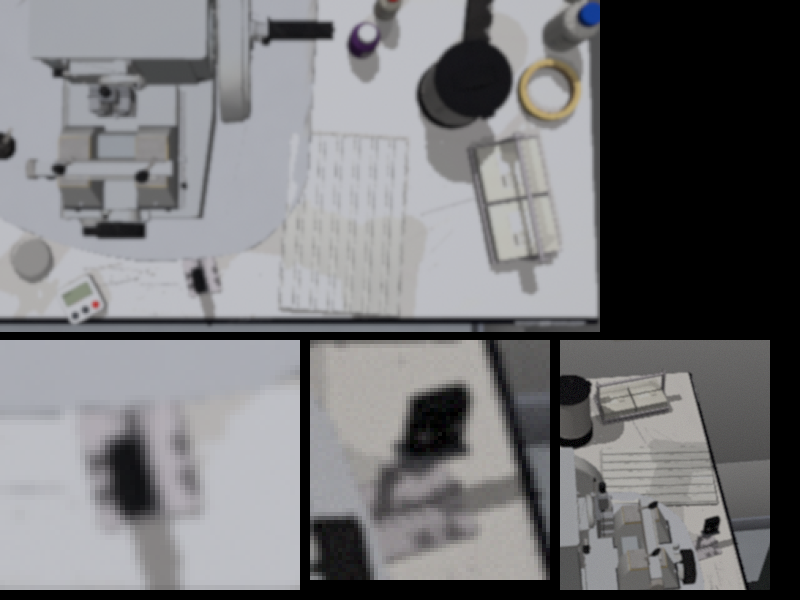

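Run:
```python
from h import *
p=capture("top"); c=cloud(p,np.ones((480,640),bool))
c=c[c[:,2]>-30]
xs=np.arange(280,900,40); 
print("rows x, cols y from 440 down"); ys=np.arange(440,-480,-40); print("     ",*[f"{y:4d}" for y in ys])
for x in xs:
    print(x,*[ (lambda q: f"{int(np.percentile(q,98)):4d}" if len(q) else "   .")(c[(abs(c[:,0]-x)<20)&(abs(c[:,1]-y)<20),2]) for y in ys])
w=capture("wrist"); R=np.array(w["R"]); print(np.round(-R.T@w["t"]),np.round(R,2).tolist(),w["mtx"].tolist())
```

```text
rows x, cols y from 440 down
       440  400  360  320  280  240  200  160  120   80   40    0  -40  -80 -120 -160 -200 -240 -280 -320 -360 -400 -440
280    .    .    .    .    .    .    .    .    .    .    .    .    .    .    .    .    .    .    .    .    .    .    .
320    0    0   20    0    0    0    1    2    0    2    1    3    0    0    1    0    0    2    1    1    3    4    4
360    5    5   26   26    4    5    4    5    5    4   17   19   19   20   20   20    5    5    5    5    5    5    4
400   17   17   25   25    5    5    5  115   12    4   18   21   19   22   19   20    4    5    5    5    5    5    4
440   19   19    9   14   13   16   15  111   12   10   18   21   19   21   21   19    5    5   20   47  106   45    5
480   17   18   12   76  149  147    9   12   12   13   19   21   20   21   20   21    5    4   44   49  103   47    6
520   12   10  157  215  209  212  214  119   10   13   17   22   21   22   20   20    5    4   45  101  102   45    6
560   10   10  242  273  245  267  267  220    9   13   16   25   20   20   21   19    5    5   47  102   49   42    
[... 443 characters left out ...]
 170  177  173  162   28    5   28
760   10   11  343  343  343  343  343  343  343  291  269  268  268   93   93    5  164  167  166    3   26  111  116
800   10    .  344  343  344  344  344  343  343  289   18   35   43   93   94    5    4    5   27   24    6  152  154
840   12    .  344  344  344  344  343  344  344  269   16   37   46    5  106  106    4    4   27   25    5  111  111
880   12    .  344  344  344  345  344  344  343  227   16   33   44    5    5    5    7    5   26   27    5    6  107
[168. 631. 374.] [[0.37, 0.93, 0.0], [0.88, -0.36, 0.31], [0.28, -0.11, -0.95]] [[387.7384392853816, 0.0, 316.60570502313277], [0.0, 387.7384392853816, 245.43396189174115], [0.0, 0.0, 1.0]]
```

```bash
python3 -m handwheel '[[[-0.04,-0.044,0.0],[0,0,0],1],[[-0.08,-0.088,0],[0,0,0],1],[[-0.12,-0.132,0],[0,0,0],1],[[-0.16,-0.177,0],[0,0,0],1],[[-0.2,-0.221,0],[0,0,0],1]]' && python3 -m handwheel '[[[-0.03,-0.033,0.0],[0,0,-0.15],1],[[-0.06,-0.066,0],[0,0,-0.3],1],[[-0.09,-0.1,0],[0,0,-0.45],1],[[-0.12,-0.133,0],[0,0,-0.59],1],[[-0.12,-0.133,0],[0,0,-0.59],1]]'
python3 - <<'E'
from h import *
w=capture("wrist"); cv2.imwrite("pics/w1.png",w["image"]); s=read_state(); print(np.round(s["joint_positions"],2),np.round(s["eef_pos"]),s["eef_rot"])
for n in ["lift_hook"]:
    r=cut_out(w,n)[0]; c=cloud(w,r["pixels"]); g=c[c[:,2]>95]; print(r["score"],r["box"],rect(g),g[:,2].mean(),rect(c))
    g=c[(c[:,2]>-5)&(c[:,2]<12)]; print(rect(g))
for n,z in [("lift_hook",0),("hook_seat",14)]:
    for q in pinpoint(w,n)[:2]: print(n,q["score"],q["position"],world(w,q["position"],z=z))
E
```

```text
time_s: 2.12
eef_pos: [346.1, 321.8, 231.6]
eef_rot: [0.0, 0.19, 0.982, 0.0]
ft_force: [0.9, 0.4, 0.7]
width: 85.3
time_s: 2.75
eef_pos: [408.3, 152.1, 231.6]
eef_rot: [0.0, -0.1, 0.995, -0.0]
ft_force: [-1.4, 1.6, 0.2]
width: 85.3
[-0.79  0.    0.34  2.02 -0.    1.11  1.32] [408. 154. 232.] [ 2.29718106e-04 -1.01775461e-01  9.94807277e-01  4.29963771e-04]
0.76 [321.1, 219.3, 58.5, 83.3] (array([406.2, 154. ]), array([36.4, 15.9]), 11.7) 111.55854032592913 (array([420. , 156.2]), array([80. , 52.6]), 12.8)
(array([420. , 156.2]), array([80. , 52.6]), 12.8)
lift_hook 0.88 [321.5, 204.0] [405.63844667 155.53134696   0.        ]
hook_seat 0.63 [321.1, 205.3] [404.11452786 154.66039006  14.        ]
```

View pics/w1.png

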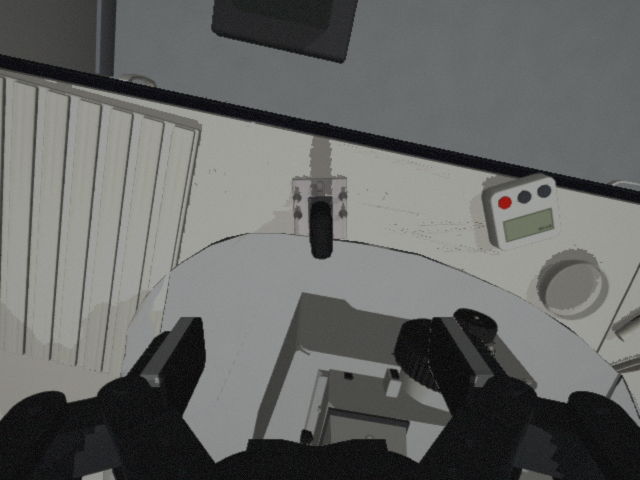

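Run:
```python
from h import *
w=capture("wrist"); im=w["image"][165:270,270:370]; cv2.imwrite("pics/w1c.png",cv2.resize(im,None,fx=6,fy=6,interpolation=3)[:600])
for v in range(172,262,5):
    print(v,[np.round(world(w,(u,v),w["depth"][v,u])).tolist() for u in (312,320,326)])
```

```text
172 [[375.0, 145.0, 0.0], [374.0, 152.0, -0.0], [373.0, 158.0, 0.0]]
177 [[380.0, 146.0, -1.0], [379.0, 153.0, -0.0], [377.0, 159.0, -0.0]]
182 [[382.0, 147.0, 18.0], [383.0, 154.0, 4.0], [381.0, 160.0, 5.0]]
187 [[386.0, 147.0, 21.0], [387.0, 155.0, 7.0], [386.0, 161.0, 5.0]]
192 [[391.0, 148.0, 18.0], [392.0, 156.0, 6.0], [391.0, 162.0, 5.0]]
197 [[387.0, 148.0, 63.0], [386.0, 154.0, 64.0], [395.0, 163.0, 5.0]]
202 [[389.0, 149.0, 75.0], [389.0, 155.0, 67.0], [388.0, 160.0, 65.0]]
207 [[389.0, 149.0, 93.0], [389.0, 155.0, 87.0], [393.0, 161.0, 64.0]]
212 [[389.0, 149.0, 108.0], [389.0, 155.0, 104.0], [397.0, 162.0, 64.0]]
217 [[392.0, 150.0, 112.0], [391.0, 155.0, 111.0], [401.0, 163.0, 65.0]]
222 [[395.0, 150.0, 114.0], [394.0, 156.0, 113.0], [405.0, 164.0, 65.0]]
227 [[398.0, 151.0, 114.0], [398.0, 156.0, 113.0], [409.0, 164.0, 65.0]]
232 [[402.0, 152.0, 114.0], [401.0, 157.0, 113.0], [413.0, 165.0, 65.0]]
237 [[405.0, 152.0, 114.0], [404.0, 158.0, 113.0], [417.0, 166.0, 65.0]]
242 [[409.0, 153.0, 115.0], [408.0, 159.0, 114.0], [421.0, 167.0, 66.0]]
247 [[413.0, 154.0, 113.0], [412.0, 160.0, 112.0], [443.0, 173.0, 10.0]]
252 [[416.0, 155.0, 114.0], [416.0, 160.0, 113.0], [448.0, 174.0, 10.0]]
257 [[420.0, 155.0, 114.0], [420.0, 161.0, 112.0], [454.0, 176.0, 8.0]]
```

View pics/w1c.png

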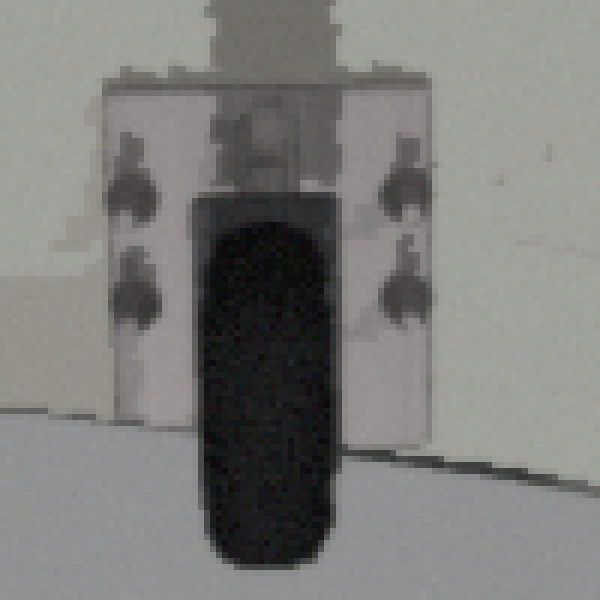

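```bash
python3 -m handwheel '[[[0,0,0.05],[0,0,0],1],[[0,0,0.1],[0,0,0],1],[[0,0,0.14],[0,0,0],1],[[0,0,0.161],[0,0,0],1],[[0,0,0.161],[0,0,0],1]]' 60 && python3 -m handwheel '[[[0,0,0],[0,0,0],-0.5],[[0,0,0],[0,0,0],-1],[[0,0,0],[0,0,0],-1],[[0,0,0],[0,0,0],-1],[[0,0,0],[0,0,0],-1]]' 60
```

```text
time_s: 3.62
eef_pos: [405.7, 155.8, 68.9]
eef_rot: [-0.002, -0.105, 0.994, -0.001]
ft_force: [0.1, 0.2, 0.6]
width: 85.3
time_s: 4.25
eef_pos: [407.6, 155.8, 70.8]
eef_rot: [0.0, -0.104, 0.995, 0.0]
ft_force: [-0.5, -0.2, 4.1]
width: 15.5
```

```bash
python3 -m handwheel '[[[0,0,-0.03],[0,0,0],-1],[[0,0,-0.08],[0,0,0],-1],[[0,0,-0.13],[0,0,0],-1],[[0,0,-0.18],[0,0,0],-1],[[0,0,-0.22],[0,0,0],-1]]' && python3 -m handwheel '[[[-0.002,-0.057,0],[0,0,0.16],-1],[[-0.004,-0.114,0],[0,0,0.32],-1],[[-0.007,-0.172,0],[0,0,0.48],-1],[[-0.009,-0.229,0],[0,0,0.64],-1],[[-0.011,-0.286,0],[0,0,0.8],-1]]' && python3 -m handwheel '[[[-0.043,-0.038,0],[0,0,0.16],-1],[[-0.085,-0.077,0],[0,0,0.32],-1],[[-0.128,-0.115,0],[0,0,0.48],-1],[[-0.17,-0.153,0],[0,0,0.64],-1],[[-0.213,-0.191,0],[0,0,0.79],-1]]'
python3 - <<'E'
from h import *
w=capture("wrist"); cv2.imwrite("pics/w2.png",w["image"]); s=read_state(); print(np.round(s["joint_positions"],2),np.round(s["eef_pos"]),s["eef_rot"],s["ft_force"],s["width"])
for n in ["carrier"]:
  for r in cut_out(w,n)[:1]:
    c=cloud(w,r["pixels"]); print(r["score"],r["box"],rect(c)); g=c[(c[:,2]>85)&(c[:,2]<125)]; print(rect(g),len(g))
for n,z in [("rail_mid",97),("end_near",0),("end_far",0),("slide_box_1",6),("carrier",0),("hook_seat",0)]:
    for q in pinpoint(w,n)[:2]: print(n,q["score"],np.round(q["position"]),np.round(world(w,q["position"],z=z),1))
E
```

```text
time_s: 4.88
eef_pos: [407.2, 155.3, 292.1]
eef_rot: [0.001, -0.104, 0.995, 0.0]
ft_force: [0.8, 0.6, -1.7]
width: 15.5
time_s: 5.5
eef_pos: [476.9, -123.7, 290.0]
eef_rot: [-0.0, 0.294, 0.956, 0.0]
ft_force: [1.4, 1.2, -1.4]
width: 15.3
time_s: 6.12
eef_pos: [547.9, -400.5, 289.3]
eef_rot: [-0.001, 0.639, 0.769, 0.0]
ft_force: [0.2, -0.0, 0.0]
width: 15.3
[ 0.02  0.56  0.88  1.39 -0.42  1.38  1.08] [ 546. -409.  288.] [ 0.00157077  0.64288774  0.76594333 -0.00486787] [ 1.51536489 -6.86635616  0.18400487] 15.32623238345463
0.98 [310.1, 137.4, 239.3, 112.6] (array([ 528.6, -342.3]), array([250.8, 114.8]), 10.6)
(array([ 529.7, -340.4]), array([196.2,  25.3]), 10.3) 2771
rail_mid 0.86 [312. 137.] [ 530.3 -337.5   97. ]
rail_mid 0.19 [352. 132.] [ 563.  -327.1   97. ]
end_near 0.56 [223. 134.] [ 435.9 -355.7    0. ]
end_far 0.8 [396. 134.] [ 618.3 -321.9    0. ]
slide_box_1 0.72 [268. 133.] [ 483.5 -345.4    6. ]
carrier 0.83 [313. 138.] [ 531.2 -342.5    0. ]
hook_seat 0.64 [318. 272.] [ 565.5 -492.3    0. ]
```

View pics/w2.png

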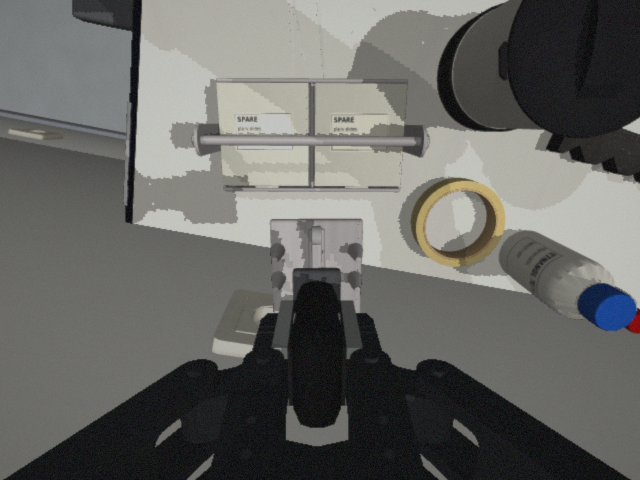

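```bash
cat >> h.py <<'E'
def rail(cam="wrist",lo=85,hi=130):
    w=capture(cam); r=cut_out(w,"carrier")
    if not r: return w,None
    c=cloud(w,r[0]["pixels"]); g=c[(c[:,2]>lo)&(c[:,2]<hi)]
    c0,sz,a=rect(g)
    d=g[:,:2].mean(0); A=np.deg2rad(10.5)
    u=(g[:,:2]-c0)@[np.cos(A),np.sin(A)]; v=(g[:,:2]-c0)@[-np.sin(A),np.cos(A)]
    m=(abs(u)<80)&(abs(v)<8)
    s=np.polyfit(u[m],v[m],1); z=np.polyfit(u[m],g[m,2],1)
    e=np.percentile(u,[0.5,99.5])
    print("rect",c0,sz,a,"yaw",round(10.5+np.rad2deg(np.arctan(s[0])),2),"lat",round(s[1],1),"slope",round(z[0],4),"top z",round(z[1],1),"ends",np.round(e,1),m.sum())
    return w,c
E
python3 - <<'E'
from h import *
for cam in ("wrist","wrist","top"): w,c=rail(cam)
s=read_state();print(s["eef_pos"],s["eef_rot"],s["ft_force"])
E
```

```text
rect [ 529.5 -340.5] [196.2  25.5] 10.4 yaw 10.18 lat 0.2 slope 0.0012 top z 100.0 ends [-96.3  96.8] 1861
rect [ 529.4 -340.5] [196.2  25.7] 10.2 yaw 10.2 lat 0.2 slope 0.0007 top z 100.0 ends [-96.5  97.1] 1889
rect [ 532.1 -335.7] [195.7  24.9] 8.2 yaw 10.33 lat -3.7 slope -0.0043 top z 99.7 ends [-97.5  96.6] 226
[ 547.60900141 -398.76596865  290.61881623] [1.75363701e-04 6.36848377e-01 7.70988955e-01 3.80854330e-04] [-0.14886372  0.02793514 -1.01719153]
```

```bash
python3 -m handwheel '[[[0,-0.0075,0.04],[0,0,0.012],-1],[[0,-0.0075,0.09],[0,0,0.012],-1],[[0,-0.0075,0.14],[0,0,0.012],-1],[[0,-0.0075,0.16],[0,0,0.012],-1],[[0,-0.0075,0.16],[0,0,0.012],-1]]'
python3 - <<'E'
from h import *
w,c=rail("wrist"); cv2.imwrite("pics/w3.png",w["image"])
s=read_state();print(s["eef_pos"],s["eef_rot"],s["ft_force"])
E
```

```text
time_s: 7.45
eef_pos: [539.8, -400.4, 129.7]
eef_rot: [-0.001, 0.642, 0.767, -0.0]
ft_force: [0.8, 0.0, -0.7]
width: 15.4
rect [ 529.9 -340.4] [189.2  25.7] 10.2 yaw 10.14 lat 0.3 slope 0.0003 top z 100.1 ends [-93.5  93. ] 6503
[ 541.01702185 -402.04254812  132.43100779] [ 1.75805256e-03  6.41800229e-01  7.66869855e-01 -2.51179845e-05] [-0.57045342 -0.58054359 -0.96192475]
```

View pics/w3.png

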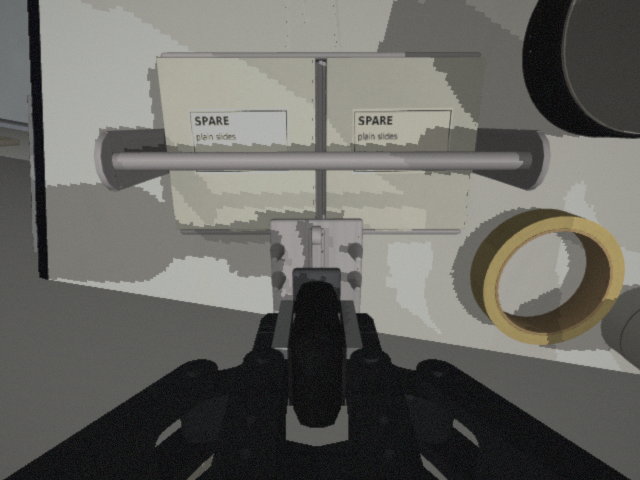

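```bash
python3 -m handwheel '[[[0.015,0,0],[0,0,0],-1],[[0.03,0,0],[0,0,0],-1],[[0.045,0,0],[0,0,0],-1],[[0.0615,0,0],[0,0,0],-1],[[0.0615,0,0],[0,0,0],-1]]' && python3 -m handwheel '[[[0,0,-0.006],[0,0,0],-1],[[0,0,-0.012],[0,0,0],-1],[[0,0,-0.016],[0,0,0],-1],[[0,0,-0.018],[0,0,0],-1],[[0,0,-0.018],[0,0,0],-1]]' 80
python3 - <<'E'
from h import *
w,c=rail("wrist"); cv2.imwrite("pics/w4.png",w["image"])
for i in range(3):
  s=read_state();print(s["eef_pos"],s["eef_rot"],s["ft_force"],s["torque"])
  capture("top")
E
```

```text
time_s: 8.18
eef_pos: [529.6, -337.9, 130.1]
eef_rot: [-0.001, 0.641, 0.768, 0.001]
ft_force: [-0.1, 0.5, -1.7]
width: 15.6
time_s: 8.8
eef_pos: [529.2, -340.4, 148.4]
eef_rot: [0.0, 0.642, 0.767, 0.0]
ft_force: [-0.2, -0.3, -0.9]
width: 15.3
rect [ 529.5 -340. ] [195.1  26.6] 10.0 yaw 10.34 lat 0.7 slope -0.0002 top z 99.8 ends [-93.6  93.5] 3777
[ 529.12860844 -340.16859097  148.08672905] [-1.74614174e-04  6.41811099e-01  7.66862753e-01  2.29772770e-05] [ 0.19322828  0.50240684 -1.05064636] [-0.01138545 -0.01124104  0.01649907]
[ 529.0934458  -340.14930351  148.03718526] [-2.15518219e-04  6.41834994e-01  7.66842743e-01  1.46407291e-05] [-0.58068739  0.11194664 -0.98962561] [0.01731187 0.02347154 0.03365119]
[ 529.08778307 -340.12524229  148.02983681] [-2.37445233e-04  6.41799277e-01  7.66872631e-01  9.27794134e-06] [ 0.02391928  0.37949746 -1.6363203 ] [-0.02085893  0.00491752 -0.03260044]
```

View pics/w4.png

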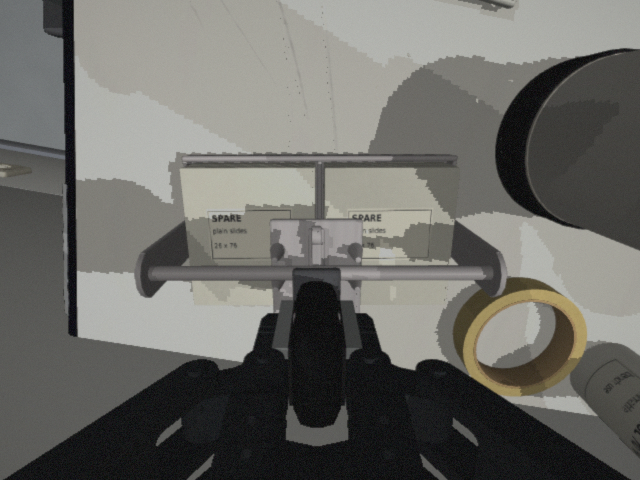

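```bash
python3 -m handwheel '[[[0,0,-0.001],[0,0,0],-1],[[0,0,-0.003],[0,0,0],-1],[[0,0,-0.005],[0,0,0],-1],[[0,0,-0.007],[0,0,0],-1],[[0,0,-0.007],[0,0,0],-1]]'
python3 - <<'E'
from h import *
for i in range(3):
  w,c=rail("wrist")
  s=read_state();print(s["eef_pos"],s["eef_rot"],s["ft_force"],s["torque"])
E
```

```text
time_s: 9.68
eef_pos: [529.0, -340.0, 155.0]
eef_rot: [-0.0, 0.642, 0.767, 0.0]
ft_force: [0.8, 0.3, -7.5]
width: 14.6
rect [ 528.5 -340.3] [192.1  26.3] 10.0 yaw 10.03 lat 1.0 slope -0.0571 top z 104.6 ends [-92.2  95.1] 3858
[ 529.00337701 -340.05217411  155.0469559 ] [-3.23544369e-04  6.41825611e-01  7.66850559e-01  4.13614148e-05] [ 1.05023167  0.40122917 -8.1090694 ] [ 0.06585749 -0.10105313 -0.00565933]
rect [ 528.7 -340.3] [191.6  26.4] 10.1 yaw 10.09 lat 1.1 slope -0.0576 top z 104.7 ends [-92.1  94.8] 3669
[ 529.03740715 -340.09534453  155.08228358] [-2.79468302e-04  6.41825144e-01  7.66850967e-01  3.22859952e-05] [-0.6176992   0.84292498 -8.13730314] [ 0.09483398 -0.08791568 -0.00316713]
rect [ 528.1 -340.4] [192.6  26.3] 10.1 yaw 10.14 lat 1.0 slope -0.0581 top z 104.6 ends [-91.6  95.3] 3863
[ 529.10936096 -340.16129765  155.15808318] [-1.52838602e-04  6.41824271e-01  7.66851733e-01  4.43669730e-05] [ 1.23223044 -0.70556208 -7.59940511] [ 0.08778712 -0.09662471  0.04427004]
```

```bash
python3 -m handwheel '[[[0,0,0.004],[0,0,0],-1],[[0,0,0.008],[0,0,0],-1],[[0,0,0.011],[0,0,0],-1],[[0,0.007,0.011],[0,0,0],-1],[[0,0.013,0.011],[0,0,0],-1]]' && python3 -m handwheel '[[[0,0,0],[0,0,0],-1],[[0,0,-0.004],[0,0,0],-1],[[0,0,-0.007],[0,0,0],-1],[[0,0,-0.009],[0,0,0],-1],[[0,0,-0.011],[0,0,0],-1]]'
python3 - <<'E'
from h import *
for i in range(3):
  w,c=rail("wrist")
  s=read_state();print(s["eef_pos"],s["eef_rot"],s["ft_force"],s["torque"])
E
```

```text
time_s: 10.6
eef_pos: [543.3, -337.9, 144.7]
eef_rot: [0.001, 0.642, 0.767, 0.0]
ft_force: [0.4, 0.4, -1.7]
width: 15.1
time_s: 11.22
eef_pos: [541.2, -337.2, 154.3]
eef_rot: [-0.001, 0.642, 0.767, -0.0]
ft_force: [-0.8, 0.5, -9.2]
width: 15.2
rect [ 525.3 -339.6] [192.   26.5] 9.4 yaw 9.58 lat 0.9 slope -0.0391 top z 104.3 ends [-94.9  92. ] 3945
[ 541.674082   -337.69024075  154.87726836] [-4.64839819e-04  6.41853854e-01  7.66826848e-01 -9.15785084e-06] [ 0.11194522 -0.70790629 -8.77874916] [ 0.01745197 -0.00955335 -0.02223503]
rect [ 526.2 -339.8] [191.8  26.6] 9.3 yaw 9.6 lat 0.8 slope -0.0374 top z 105.0 ends [-95.2  91.5] 3876
[ 541.82425584 -337.75485881  154.94589222] [-3.07909995e-04  6.41805556e-01  7.66867351e-01  8.82925337e-06] [-0.20031175 -0.58971733 -8.67759987] [-0.02406973 -0.03296688  0.00479553]
rect [ 526.2 -340.3] [192.5  26.4] 9.7 yaw 9.84 lat 1.1 slope -0.0253 top z 104.9 ends [-95.2  91.8] 3870
[ 541.93737513 -337.85606077  155.07204691] [-1.43925501e-04  6.41805451e-01  7.66867486e-01  3.53486441e-05] [-0.80588822  0.25618499 -8.24331678] [-0.03025627 -0.02441215  0.09396324]
```

```bash
python3 -m handwheel '[[[0,0,0],[0,0,0],-1],[[0,0,0],[0,0,0],-1],[[0,0,0],[0,0,0],-1],[[0,0,-0.001],[0,0,0],-1],[[0,0,-0.001],[0,0,0],-1]]'
python3 - <<'E'
from h import *
for i in range(4):
  w,c=rail("wrist")
  s=read_state();print(s["eef_pos"],s["eef_rot"],s["ft_force"],s["torque"])
E
```

```text
time_s: 12.15
eef_pos: [542.1, -338.0, 156.4]
eef_rot: [0.0, 0.642, 0.767, 0.0]
ft_force: [0.2, -0.3, -8.3]
width: 15.0
rect [ 525.3 -334.5] [192.8  38.4] 9.9 yaw 10.12 lat -4.6 slope -0.0269 top z 106.4 ends [-95.1  91.9] 3347
[ 542.03729632 -338.0015515   156.32653225] [6.75687828e-05 6.41824169e-01 7.66851829e-01 5.39783537e-05] [ 0.78093108  0.29122585 -8.06566704] [-0.02315896 -0.02838538 -0.01312562]
rect [ 526.6 -340.5] [192.6  26.3] 9.9 yaw 9.89 lat 1.0 slope -0.0245 top z 106.3 ends [-95.3  91.5] 3878
[ 541.98572225 -337.91216647  156.26097816] [-4.94362874e-05  6.41826597e-01  7.66849798e-01  7.06399548e-05] [-0.9941601   0.42151172 -8.74832021] [ 0.04385124  0.01441966 -0.06407785]
rect [ 526.1 -340.6] [192.3  26.4] 10.0 yaw 10.11 lat 1.1 slope -0.0247 top z 106.2 ends [-95.   92.1] 3918
[ 541.99719198 -337.91887605  156.25203996] [-4.03773516e-05  6.41834082e-01  7.66843533e-01  7.51572310e-05] [ 0.82231731 -0.65367562 -8.85875913] [ 0.00427555  0.01293558 -0.01871023]
rect [ 526.1 -340.5] [192.5  26.4] 10.2 yaw 10.23 lat 1.0 slope -0.0257 top z 106.1 ends [-95.1  92.2] 3943
[ 541.98173226 -337.94006613  156.23241732] [-4.16189971e-05  6.41848710e-01  7.66831290e-01  6.72181574e-05] [-0.78941238 -0.26599222 -9.23893756] [ 0.00433196 -0.04987326 -0.00677634]
```

```bash
python3 -m handwheel '[[[0,0,0.004],[0,0,0],-1],[[0,0,0.008],[0,0,0],-1],[[0,0,0.012],[0,0,0],-1],[[0,0.002,0.012],[0,0,0],-1],[[0,0.004,0.012],[0,0,0],-1]]' && python3 -m handwheel '[[[0,0,0],[0,0,0],-1],[[0,0,-0.004],[0,0,0],-1],[[0,0,-0.007],[0,0,0],-1],[[0,0,-0.009],[0,0,0],-1],[[0,0,-0.011],[0,0,0],-1]]'  && python3 -m handwheel '[[[0,0,-0.001],[0,0,0],-1],[[0,0,-0.001],[0,0,0],-1],[[0,0,-0.001],[0,0,0],-1],[[0,0,-0.001],[0,0,0],-1],[[0,0,-0.001],[0,0,0],-1]]'
python3 - <<'E'
from h import *
for i in range(3):
  w,c=rail("wrist")
  s=read_state();print(s["eef_pos"],s["ft_force"])
E
```

```text
time_s: 13.18
eef_pos: [546.7, -337.5, 144.9]
eef_rot: [0.001, 0.642, 0.767, 0.0]
ft_force: [0.9, 0.7, -1.3]
width: 15.5
time_s: 13.8
eef_pos: [545.2, -336.5, 154.2]
eef_rot: [-0.001, 0.642, 0.767, -0.0]
ft_force: [-0.4, 0.7, -8.0]
width: 15.2
time_s: 14.42
eef_pos: [545.9, -337.2, 156.2]
eef_rot: [-0.0, 0.642, 0.767, 0.0]
ft_force: [0.5, -0.3, -8.5]
width: 15.1h.py:20: RuntimeWarning: Mean of empty slice.
  d=g[:,:2].mean(0); A=np.deg2rad(10.5)
  ret = um.true_divide(
Traceback (most recent call last):
  File "h.py", line 23, in rail
    s=np.polyfit(u[m],v[m],1); z=np.polyfit(u[m],g[m,2],1)
TypeError: expected non-empty vector for x
```

Run:
```python
from h import *
for i in range(3):
  try: w,c=rail("wrist")
  except Exception: print("miss")
  s=read_state();print(s["eef_pos"],s["ft_force"])
```

```text
rect [ 524.9 -341.1] [192.7  26.2] 9.9 yaw 9.98 lat 1.0 slope 0.0334 top z 105.2 ends [-95.2  94.9] 3800
[ 545.96234766 -337.22113524  156.28307211] [-0.27805044 -0.61468166 -9.19273324]
rect [ 525.  -341.1] [192.7  26. ] 10.1 yaw 10.09 lat 1.0 slope 0.0336 top z 105.2 ends [-95.2  94.5] 3766
[ 545.94444028 -337.23901246  156.26735118] [-0.29371529  0.20164179 -8.87428739]
rect [ 525.1 -341.3] [192.6  26.5] 10.0 yaw 10.15 lat 1.2 slope 0.0339 top z 105.2 ends [-95.4  94.8] 3826
[ 545.94972016 -337.21417669  156.24696867] [ 0.7031259  -0.09627177 -8.7287865 ]
```

```bash
python3 -m handwheel '[[[0,0,0.004],[0,0,0],-1],[[0,0,0.008],[0,0,0],-1],[[0,0,0.012],[0,0,0],-1],[[0,-0.001,0.012],[0,0,0],-1],[[0,-0.0025,0.012],[0,0,0],-1]]' && python3 -m handwheel '[[[0,0,0],[0,0,0],-1],[[0,0,-0.004],[0,0,0],-1],[[0,0,-0.007],[0,0,0],-1],[[0,0,-0.009],[0,0,0],-1],[[0,0,-0.011],[0,0,0],-1]]'  && python3 -m handwheel '[[[0,0,-0.001],[0,0,0],-1],[[0,0,-0.001],[0,0,0],-1],[[0,0,-0.001],[0,0,0],-1],[[0,0,-0.001],[0,0,0],-1],[[0,0,-0.001],[0,0,0],-1]]'
python3 - <<'E'
from h import *
for i in range(3):
  try: w,c=rail("wrist")
  except Exception: print("miss")
  s=read_state();print(s["eef_pos"],s["ft_force"])
E
```

```text
time_s: 15.45
eef_pos: [543.7, -338.1, 144.9]
eef_rot: [0.001, 0.642, 0.767, 0.0]
ft_force: [0.1, -0.2, -1.9]
width: 14.7
time_s: 16.08
eef_pos: [542.8, -336.9, 154.2]
eef_rot: [-0.001, 0.642, 0.767, -0.0]
ft_force: [0.6, 0.5, -9.3]
width: 15.3
time_s: 16.7
eef_pos: [543.5, -337.7, 156.2]
eef_rot: [-0.0, 0.642, 0.767, 0.0]
ft_force: [-0.5, -0.3, -8.9]
width: 15.1
rect [ 525.4 -341.3] [191.9  26.6] 10.4 yaw 10.25 lat 1.2 slope 0.0008 top z 105.8 ends [-95.   92.3] 3783
[ 543.48177866 -337.65382351  156.24103697] [-0.45683109  0.32798832 -9.21275507]
rect [ 525.5 -341.2] [192.1  26.2] 10.3 yaw 10.29 lat 1.1 slope 0.0007 top z 105.8 ends [-95.2  92.3] 3792
[ 543.48080889 -337.68422103  156.24865445] [ 0.19598348  0.0447613  -8.85183137]
rect [ 531.8 -313.8] [0.2 1.1] 82.0 yaw -7.84 lat -0.1 slope -1.3134 top z 88.5 ends [-0.6  0.5] 3
[ 543.51118511 -337.6616415   156.29579518] [-0.25824941 -0.31672069 -8.0615705 ]
```

```bash
python3 -m handwheel '[[[0,0,-0.002],[0,0,0],-1],[[0,0,-0.006],[0,0,0],-1],[[0,0,-0.011],[0,0,0],-1],[[0,0,-0.017],[0,0,0],-1],[[0,0,-0.023],[0,0,0],-1]]' && python3 -m handwheel '[[[0,0,-0.006],[0,0,0],-1],[[0,0,-0.011],[0,0,0],-1],[[0,0,-0.014],[0,0,0],-1],[[0,0,-0.016],[0,0,0],-1],[[0,0,-0.016],[0,0,0],-1]]'
python3 - <<'E'
from h import *
try: rail("wrist",110,180)
except Exception: print("miss")
for cam in ("top","scene"):
    p=capture(cam)
    for r in cut_out(p,"cooling_plate")[:1]:
        m=r["pixels"].astype(np.uint8); cs,_=cv2.findContours(m,0,2); k=max(cs,key=cv2.contourArea)[:,0,:]
        hull=cv2.convexHull(k)[:,0,:]
        P=np.array([world(p,q,z=16) for q in hull]); print(cam,rect(P))
        q4=cv2.approxPolyN(hull,4) if hasattr(cv2,"approxPolyN") else None
        if q4 is not None:
            Q=np.array([world(p,q,z=16)[:2] for q in q4.reshape(-1,2)]); print(np.round(Q).tolist(),Q.mean(0)); e=np.roll(Q,-1,0)-Q; print(np.round(np.rad2deg(np.arctan2(e[:,1],e[:,0])),1),np.round(np.linalg.norm(e,axis=1)))
    print(pinpoint(p,"cooling_plate")[0], world(p,pinpoint(p,"cooling_plate")[0]["position"],z=0))
s=read_state();print(s["eef_pos"],s["eef_rot"],s["ft_force"])
E
```

```text
time_s: 17.62
eef_pos: [543.6, -337.8, 179.9]
eef_rot: [0.0, 0.642, 0.767, 0.0]
ft_force: [0.3, 0.2, -8.8]
width: 15.4
time_s: 18.25
eef_pos: [543.5, -337.7, 195.3]
eef_rot: [-0.0, 0.642, 0.767, 0.0]
ft_force: [-0.2, -0.2, -8.4]
width: 14.7
rect [ 525.6 -341.1] [192.  27.] 10.4 yaw 10.21 lat 1.0 slope -0.0011 top z 145.0 ends [-95.2  92. ] 3610
top (array([494.1, -69.3]), array([192.3, 281.6]), 85.3)
[[629.0, -177.0], [350.0, -153.0], [360.0, 40.0], [639.0, 14.0]] [494.4160723  -68.81042482]
[175.1  87.1  -5.2 -93. ] [279. 193. 280. 192.]
{'position': [376.4, 280.1], 'score': 0.8} [495.57474917 -69.94951271   0.        ]
scene (array([496.3, -60.2]), array([198. , 281.4]), 85.2)
[[363.0, 52.0], [636.0, 24.0], [631.0, -171.0], [352.0, -147.0]] [495.61009598 -60.48330987]
[ -5.8 -91.6 175.   86.7] [274. 196. 280. 199.]
{'position': [356.8, 239.5], 'score': 0.79} [495.88526224 -59.32980088   0.        ]
[ 543.47238729 -337.65287423  195.19866598] [-6.47511072e-05  6.41806742e-01  7.66866416e-01  4.53505135e-05] [-0.64918011  0.08540199 -9.31606514]
```

```bash
H="python3 -m handwheel"; python3 -m handwheel '[[[0.002,0,0],[0,0,0],-1],[[0.006,0,0],[0,0,0],-1],[[0.012,0,0],[0,0,0],-1],[[0.02,0,0],[0,0,0],-1],[[0.029,0,0],[0,0,0],-1]]' && python3 -m handwheel '[[[0.0104,0.0007,0],[0,0,0],-1],[[0.0208,0.0015,0],[0,0,0],-1],[[0.0312,0.0022,0],[0,0,0],-1],[[0.0416,0.003,0],[0,0,0],-1],[[0.052,0.0037,0],[0,0,0],-1]]'
python3 - <<'E'
from h import *
try: rail("wrist",110,180)
except Exception: print("miss")
E
```

```text
time_s: 19.38
eef_pos: [538.3, -308.3, 195.3]
eef_rot: [-0.0, 0.642, 0.767, 0.0]
ft_force: [-0.7, -0.1, -8.3]
width: 14.7
time_s: 20.0
eef_pos: [532.8, -256.6, 195.3]
eef_rot: [0.0, 0.642, 0.767, 0.0]
ft_force: [0.4, -0.0, -8.3]
width: 14.8
rect [ 514.7 -260.1] [192.   26.3] 10.3 yaw 10.21 lat 1.1 slope 0.0001 top z 145.0 ends [-94.7  92. ] 3589
```

```bash
python3 -m handwheel '[[[0.0104,0.0007,0],[0,0,0],-1],[[0.0208,0.0015,0],[0,0,0],-1],[[0.0312,0.0022,0],[0,0,0],-1],[[0.0416,0.003,0],[0,0,0],-1],[[0.052,0.0037,0],[0,0,0],-1]]' && python3 -m handwheel '[[[0.0104,0.0007,0],[0,0,0],-1],[[0.0208,0.0015,0],[0,0,0],-1],[[0.0312,0.0022,0],[0,0,0],-1],[[0.0416,0.003,0],[0,0,0],-1],[[0.052,0.0037,0],[0,0,0],-1]]' && python3 -m handwheel '[[[0.0104,0.0007,0],[0,0,0],-1],[[0.0208,0.0015,0],[0,0,0],-1],[[0.0312,0.0022,0],[0,0,0],-1],[[0.0416,0.003,0],[0,0,0],-1],[[0.052,0.0037,0],[0,0,0],-1]]' && python3 -m handwheel '[[[0.009,0,0],[0,0,0],-1],[[0.017,0,0],[0,0,0],-1],[[0.023,0,0],[0,0,0],-1],[[0.027,0,0],[0,0,0],-1],[[0.029,0,0],[0,0,0],-1]]' && python3 -m handwheel '[[[0,0,0],[0,0,0.02],-1],[[0,0,0],[0,0,0.06],-1],[[0,0,0],[0,0,0.1],-1],[[0,0,0],[0,0,0.14],-1],[[0,0,0],[0,0,0.18],-1]]' && python3 -m handwheel '[[[0,0,0],[0,0,0.04],-1],[[0,0,0],[0,0,0.06],-1],[[0,0,0],[0,0,0.075],-1],[[0,0,0],[0,0,0.08],-1],[[0,0,0],[0,0,0.08],-1]]'
python3 - <<'E'
from h import *
w=capture("wrist"); cv2.imwrite("pics/w5.png",w["image"])
for n in ("carrier","cooling_plate"):
    r=cut_out(w,n)
    if not r: print("none",n); continue
    c=cloud(w,r[0]["pixels"]); 
    if n=="carrier":
        g=c[(c[:,2]>125)&(c[:,2]<170)]; print("rail",rect(g),np.polyfit(g[:,0],g[:,2],1),np.percentile(c[:,2],2))
    else: g=c[(c[:,2]>10)&(c[:,2]<24)]; print("plate",rect(g),np.percentile(g,[1,99],axis=0))
s=read_state();print(s["eef_pos"],s["eef_rot"],s["ft_force"])
E
```

```text
time_s: 20.72
eef_pos: [527.3, -204.3, 195.2]
eef_rot: [-0.0, 0.642, 0.767, 0.0]
ft_force: [0.7, 0.6, -8.3]
width: 14.9
time_s: 21.35
eef_pos: [521.7, -152.8, 195.3]
eef_rot: [-0.0, 0.642, 0.767, 0.0]
ft_force: [0.2, -0.2, -9.5]
width: 15.0
time_s: 21.98
eef_pos: [516.3, -101.1, 195.3]
eef_rot: [0.0, 0.642, 0.767, 0.0]
ft_force: [0.3, 0.0, -8.9]
width: 14.9
time_s: 22.6
eef_pos: [511.2, -73.1, 195.3]
eef_rot: [0.0, 0.642, 0.767, 0.0]
ft_force: [0.6, -1.0, -9.3]
width: 15.4
time_s: 23.22
eef_pos: [511.2, -73.3, 195.3]
eef_rot: [-0.0, 0.709, 0.705, 0.0]
ft_force: [0.6, 0.3, -8.3]
width: 15.1
time_s: 23.85
eef_pos: [511.2, -73.2, 195.3]
eef_rot: [-0.0, 0.736, 0.677, 0.0]
ft_force: [-0.9, -0.3, -9.0]
width: 15.2
rail (array([493.2, -72.2]), array([ 26.4, 191.9]), 85.0) [3.08558859e-03 1.42973991e+02] 51.28487758473192
plate (array([491.9, -70.3]), array([190.1, 279.6]), 86.2) [[ 355.26798458 -166.01508911   10.53157245]
 [ 630.88625392   28.8048953    17.80199834]]
[511.1877886  -73.23201182 195.29399783] [-3.74928659e-05  7.35793679e-01  6.77205771e-01  6.73068310e-05] [-0.33372556 -0.51809739 -7.96649736]
```

View pics/w5.png

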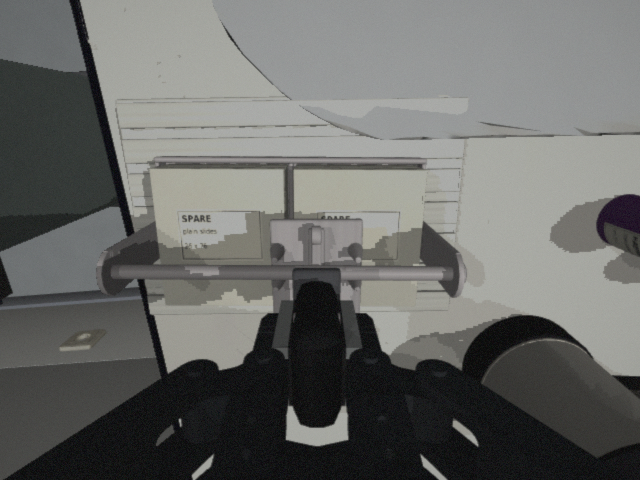

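Run:
```python
from h import *
def edge(g,ax,mode,lo,hi,bins=25):
    B=np.linspace(lo,hi,bins+1); X=[];Y=[]
    for a,b in zip(B[:-1],B[1:]):
        q=g[(g[:,ax]>=a)&(g[:,ax]<b),1-ax]
        if len(q)>5: X.append((a+b)/2);Y.append(np.percentile(q,99.5 if mode>0 else .5))
    X,Y=np.array(X),np.array(Y); m=np.ones(len(X),bool)
    for _ in range(4):
        f=np.polyfit(X[m],Y[m],1); r=abs(Y-np.polyval(f,X)); m=r<max(1,2*np.median(r[m]))
    return np.round(np.rad2deg(np.arctan(f[0])),2),np.round(np.polyval(f,(lo+hi)/2),1),int(m.sum())
for k in range(2):
    w=capture("wrist")
    c=cloud(w,cut_out(w,"cooling_plate")[0]["pixels"]); g=c[(c[:,2]>12)&(c[:,2]<22)]
    print("plate +y",edge(g,0,1,370,620),"x+",edge(g,1,1,-60,10),"x-",edge(g,1,-1,-100,15),rect(g))
    c=cloud(w,cut_out(w,"carrier")[0]["pixels"]); g=c[(c[:,2]>50)&(c[:,2]<80)]
    print("tray +y",edge(g,0,1,415,570)); g=c[(c[:,2]>125)&(c[:,2]<170)]; h=g[(g[:,0]>420)&(g[:,0]<570)];  print("rail",rect(g),np.rad2deg(np.polyfit(h[:,0],h[:,1],1)[0]))
```

```text
plate +y (np.float64(-3.61), np.float64(23.4), 22) x+ (np.float64(2.15), np.float64(632.1), 18) x- (np.float64(-63.84), np.float64(407.4), 25) (array([492.3, -70. ]), array([188.6, 277.7]), 86.2)
tray +y (np.float64(-4.55), np.float64(-18.2), 25)
rail (array([492.9, -72.5]), array([ 26.6, 192. ]), 85.6) -4.486912966204867
plate +y (np.float64(-3.79), np.float64(23.0), 25) x+ (np.float64(2.99), np.float64(632.5), 18) x- (np.float64(-66.54), np.float64(416.4), 25) (array([492.1, -70. ]), array([188.6, 277.9]), 86.0)
tray +y (np.float64(-4.29), np.float64(-18.2), 25)
rail (array([493.3, -72.5]), array([ 26.5, 192.8]), 85.9) -4.335141305128853
```

```bash
python3 -m handwheel '[[[0.0005,-0.0004,0.003],[0,0,-0.004],-1],[[0.001,-0.0008,0.008],[0,0,-0.008],-1],[[0.0015,-0.0011,0.013],[0,0,-0.011],-1],[[0.0015,-0.0011,0.018],[0,0,-0.011],-1],[[0.0015,-0.0011,0.021],[0,0,-0.011],-1]]' && python3 -m handwheel '[[[0,0,0.002],[0,0,0],-1],[[0,0,0.0035],[0,0,0],-1],[[0,0,0.005],[0,0,0],-1],[[0,0,0.005],[0,0,0],-1],[[0,0,0.005],[0,0,0],-1]]'
python3 - <<'E'
from h import *
w=capture("wrist")
c=cloud(w,cut_out(w,"cooling_plate")[0]["pixels"]); g=c[(c[:,2]>12)&(c[:,2]<22)]; print("plate",rect(g))
c=cloud(w,cut_out(w,"carrier")[0]["pixels"]); g=c[(c[:,2]>105)&(c[:,2]<140)]; h=g[(g[:,0]>420)&(g[:,0]<570)];  print("rail",rect(g),np.rad2deg(np.polyfit(h[:,0],h[:,1],1)[0]),np.polyfit(h[:,0],h[:,2],1)[0],np.median(h[:,2]))
s=read_state();print(s["eef_pos"],s["eef_rot"],s["ft_force"])
E
```

```text
time_s: 24.92
eef_pos: [510.0, -71.6, 173.8]
eef_rot: [-0.0, 0.732, 0.681, -0.0]
ft_force: [0.6, -0.1, -8.6]
width: 15.1
time_s: 25.55
eef_pos: [510.3, -71.7, 169.4]
eef_rot: [0.0, 0.732, 0.681, 0.0]
ft_force: [-0.3, -0.7, -8.1]
width: 14.6Traceback (most recent call last):
  File "<stdin>", line 3, in <module>
IndexError: list index out of range
```

```bash
python3 -m handwheel '[[[0,0,0.001],[0,0,0],-1],[[0,0,0.002],[0,0,0],-1],[[0,0,0.003],[0,0,0],-1],[[0,0,0.004],[0,0,0],-1],[[0,0,0.005],[0,0,0],-1]]' && python3 -m handwheel '[[[0,0,0.002],[0,0,0],-1],[[0,0,0.005],[0,0,0],-1],[[0,0,0.009],[0,0,0],-1],[[0,0,0.013],[0,0,0],-1],[[0,0,0.017],[0,0,0],-1]]'
python3 - <<'E'
from h import *
w=capture("wrist")
for k in range(3):
    r=cut_out(w,"cooling_plate")
    if r: break
    w=capture("wrist")
if r: c=cloud(w,r[0]["pixels"]); g=c[(c[:,2]>12)&(c[:,2]<22)]; print("plate",rect(g))
r=cut_out(w,"carrier")
if r: c=cloud(w,r[0]["pixels"]); g=c[(c[:,2]>105)&(c[:,2]<140)]; h=g[(g[:,0]>420)&(g[:,0]<570)];  print("rail",rect(g),np.rad2deg(np.polyfit(h[:,0],h[:,1],1)[0]),np.polyfit(h[:,0],h[:,2],1)[0],np.median(h[:,2]))
s=read_state();print(s["eef_pos"],s["eef_rot"],s["ft_force"])
cv2.imwrite("pics/w6.png",w["image"])
E
```

```text
time_s: 26.28
eef_pos: [511.5, -71.8, 165.2]
eef_rot: [0.001, 0.732, 0.681, 0.001]
ft_force: [-0.4, -0.8, -1.1]
width: 15.1
time_s: 26.9
eef_pos: [510.2, -71.6, 146.9]
eef_rot: [-0.0, 0.732, 0.681, -0.0]
ft_force: [0.9, -0.1, -0.3]
width: 15.6
plate (array([492.1, -69.6]), array([188.6, 277.7]), 85.8)
rail (array([492.1, -72.3]), array([ 26.2, 192.4]), 86.0) -3.994876774713351 -0.00042084555226118593 116.00613428997947
[510.02679801 -71.65167584 147.02307101] [-1.76903460e-04  7.32097136e-01  6.81200205e-01 -1.83657733e-04] [ 0.91073942  0.72491273 -1.89841008]
```

View pics/w6.png

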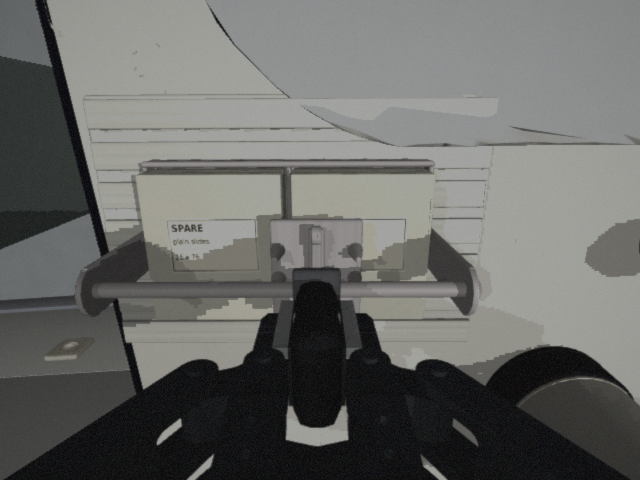

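```bash
python3 -m handwheel '[[[-0.01,0,0],[0,0,0],-1],[[-0.023,0,0],[0,0,0],-1],[[-0.036,0,0],[0,0,0],-1],[[-0.05,0,0],[0,0,0],-1],[[-0.065,0,0],[0,0,0],-1]]' && python3 -m handwheel '[[[-0.03,0,0],[0,0,0],-1],[[-0.07,0,0],[0,0,0],-1],[[-0.11,0,0],[0,0,0],-1],[[-0.14,0,0],[0,0,0],-1],[[-0.145,0,0],[0,0,0],-1]]' && python3 -m handwheel '[[[0,0,0.02],[0,0,0],-1],[[0,0,0.045],[0,0,0],-1],[[0,0,0.062],[0,0,0],-1],[[0,0,0.068],[0,0,0],-1],[[0,0,0.07],[0,0,0],-1]]'
python3 - <<'E'
from h import *
p=capture("top"); c=cloud(p,np.ones((480,640),bool)); 
for n in ("carrier","cooling_plate"):
    r=cut_out(p,n); 
    if r: print(n,rect(cloud(p,r[0]["pixels"])))
s=read_state();print(s["eef_pos"],s["eef_rot"],s["ft_force"])
w=capture("wrist"); cv2.imwrite("pics/w7.png",w["image"])
E
```

```text
time_s: 27.68
eef_pos: [505.5, -137.7, 147.3]
eef_rot: [0.0, 0.732, 0.681, 0.0]
ft_force: [-0.3, -0.5, -0.7]
width: 15.0
time_s: 28.3
eef_pos: [493.9, -284.5, 147.5]
eef_rot: [0.001, 0.734, 0.68, -0.001]
ft_force: [-0.5, 0.9, -1.2]
width: 15.3
time_s: 28.92
eef_pos: [495.3, -280.8, 77.0]
eef_rot: [-0.0, 0.732, 0.681, 0.0]
ft_force: [0.4, 0.2, -1.6]
width: 15.1
carrier (array([493.7, -71.9]), array([109.7, 203.9]), 85.8)
cooling_plate (array([494.2, -72.3]), array([195. , 284.7]), 86.2)
[ 495.60843512 -281.36669778   77.84741914] [5.41944248e-04 7.32055646e-01 6.81244561e-01 2.93213241e-04] [-0.23592886 -0.71282196 -0.28956924]
```

View pics/w7.png

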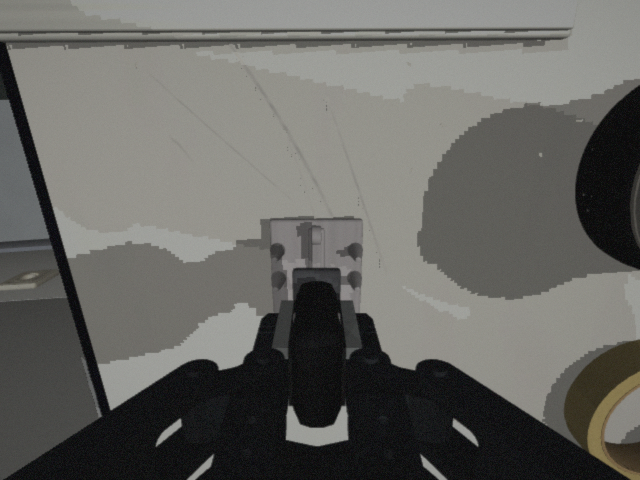

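```bash
python3 -m handwheel '[[[0,0,0.002],[0,0,0],-1],[[0,0,0.004],[0,0,0],-1],[[0,0,0.005],[0,0,0],-1],[[0,0,0.006],[0,0,0],-1],[[0,0,0.006],[0,0,0],-1]]'
```

```text
time_s: 29.75
eef_pos: [495.1, -281.1, 71.2]
eef_rot: [-0.0, 0.732, 0.681, 0.0]
ft_force: [-0.4, -0.1, -0.5]
width: 15.0
```

```bash
python3 -m handwheel '[[[0,0,0.0005],[0,0,0],-1],[[0,0,0.0008],[0,0,0],-1],[[0,0,0.0008],[0,0,0],-1],[[0,0,0.0008],[0,0,0],-1],[[0,0,0.0008],[0,0,0],-1]]'
python3 - <<'E'
from h import *
for i in range(4):
    w=capture("wrist"); s=read_state(); print(s["ft_force"],s["eef_pos"][2])
E
```

```text
time_s: 30.38
eef_pos: [495.2, -281.1, 70.9]
eef_rot: [-0.0, 0.732, 0.681, 0.0]
ft_force: [-1.3, 1.5, 5.5]
width: 15.1
[-2.2359701   2.01397771  6.27474283] 70.95206068634742
[-1.95230061  1.74411326  4.07554725] 70.92214510163979
[-3.22253102  2.33989062  5.94458011] 70.95346868984072
[-2.26183664  1.08094207  5.22841961] 70.93459366605674
```

```bash
python3 -m handwheel '[[[0,0,-0.0005],[0,0,0],-0.6],[[0,0,-0.0005],[0,0,0],-0.3],[[0,0,-0.0005],[0,0,0],0],[[0,0,-0.0005],[0,0,0],0.5],[[0,0,-0.0005],[0,0,0],1]]' 20 && python3 -m handwheel '[[[0,0,0],[0,0,0],1],[[0,0,0],[0,0,0],1],[[0,0,0],[0,0,0],1],[[0,0,-0.01],[0,0,0],1],[[0,0,-0.03],[0,0,0],1]]' && python3 -m handwheel '[[[0,0,-0.03],[0,0,0],1],[[0,0,-0.07],[0,0,0],1],[[0,0,-0.12],[0,0,0],1],[[0,0,-0.17],[0,0,0],1],[[0,0,-0.2],[0,0,0],1]]' && python3 -m handwheel '[[[0,0,0],[0,0,0],1],[[0,0,0],[0,0,0],1],[[0,0,0],[0,0,0],1],[[0,0,0],[0,0,0],1],[[0,0,0],[0,0,0],1]]'
python3 - <<'E'
from h import *
w=capture("wrist")
r=cut_out(w,"lift_hook"); c=cloud(w,r[0]["pixels"]); g=c[c[:,2]>95]; print("grip",rect(g),g[:,2].mean(),g[:,2].std()); g=c[(c[:,2]>2)&(c[:,2]<9)]; print("foot",rect(g))
t=capture("top")
for n in ("carrier","cooling_plate","lift_hook","timer","stain_bottle","petri_dish"):
    r=cut_out(t,n)
    if r: c=cloud(t,r[0]["pixels"]);print(n,rect(c),np.round(np.percentile(c[:,2],[2,98])))
    else: print(n,None)
sc=capture("scene")
a=cv2.resize(w["image"],(400,300)); b=cv2.resize(sc["image"][100:340,250:490],(400,400)); d=cv2.resize(t["image"][200:340,270:550],(400,200))
o=np.zeros((600,800,3),np.uint8); o[:300,:400]=a;o[:400,400:]=b;o[300:500,:400]=d; cv2.imwrite("pics/f.png",o)
E
```

```text
time_s: 31.2
eef_pos: [495.1, -281.1, 70.9]
eef_rot: [-0.0, 0.732, 0.681, 0.0]
ft_force: [0.2, 0.2, -0.2]
width: 77.4
time_s: 31.82
eef_pos: [494.7, -281.0, 101.6]
eef_rot: [-0.001, 0.732, 0.681, -0.0]
ft_force: [-0.1, -0.6, -0.1]
width: 85.3
time_s: 32.45
eef_pos: [495.4, -282.4, 305.2]
eef_rot: [0.002, 0.732, 0.681, 0.001]
ft_force: [-0.5, 0.1, -0.2]
width: 85.3
time_s: 33.08
eef_pos: [494.9, -281.0, 300.5]
eef_rot: [-0.0, 0.732, 0.681, -0.0]
ft_force: [-0.4, -0.2, 0.4]
width: 85.6
grip (array([ 493.9, -281.5]), array([35.7, 16. ]), 85.4) 111.62554215446548 3.204654572683434
foot (array([ 493.8, -285.9]), array([60.3, 52.5]), 85.5)
carrier (array([497.2, -72.7]), array([111.2, 202.9]), 85.9) [ 18. 123.]
cooling_plate (array([495.9, -72.6]), array([198.2, 285.6]), 86.2) [ 0. 32.]
lift_hook (array([ 495.9, -288.3]), array([69.9, 50.4]), 90.0) [ -2. 116.]
timer (array([375.7, 343.1]), array([59.6, 59.9]), 28.3) [11. 27.]
stain_bottle (array([ 791.2, -106.3]), array([50.6, 65.9]), 62.9) [-2. 95.]
petri_dish None
```

View pics/f.png

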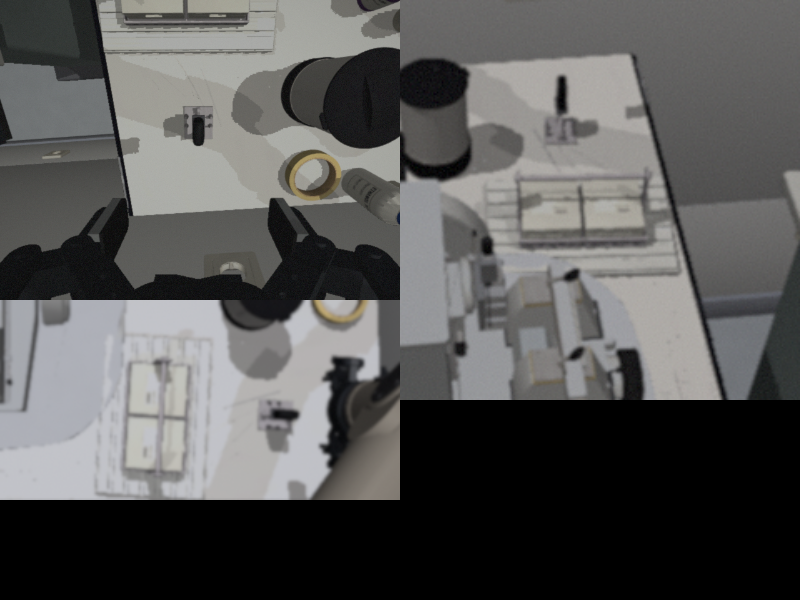

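The picture shows the carrier centred on the plate at (157,418), the hook upright on bare bench at (275,415) in the top crop, and the gripper clear of both. I'm handing in.

```bash
python3 -c "from station import sign_off; print(sign_off())"
```

```text
the job is handed in; nothing more can be done
None
```

The carrier now sits on the cooling plate. The lift hook stands upright, released, on bare bench at about (494, -281), and the job is handed in after about 33 s of robot time.

- **Balance:** Four small trial lifts put the balance point about 18 mm off centre, towards the carrier's +x end. The largest measured slope during the trials was 0.058 rad (3.3°). In the one check during the carry and the one after it, the measured tilt was at most 0.003 rad. I did not measure it at every moment.
- **Placing:** After set-down, the wrist camera put the carrier about 2 to 3 mm off the plate centre by one reading, and under 1 mm by an edge reading taken before the move. The top camera showed about 1 mm or less. The carrier's angle matches the plate's to within about 0.3°.
- **Other things:** I never moved near the timer, bottle or dish, but I confirmed only some of them:
  - The last top picture found the timer within about 6 mm of where it was, with a partly hidden outline.
  - It found the stain bottle within about 10 mm, with its outline similarly distorted.
  - It did not find the petri dish, so I could not confirm its position.

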